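# Lock the lid of the green food box with its quarter-turn stud

## Task

The food box with the green wing stud is packed and its lid is on, but the stud still stands proud. Press that stud and turn it clockwise, about a quarter turn, until it drops fully home into its catch, then let go and leave it there. The box with the blue stud still has to be filled: leave its stud as it is.

Things in the scene. Friction and masses are not known exactly. Their poses are not given: they have to be found in the camera images.
- green_wing (a point): Centre of the green stud's wing: upright bar 46 mm long, 12 thick, 20 tall, dark slot along its top, on a round green head 48 mm across, amid the lid of a low steel box (140 x 170 mm, fixed on the grate, lid top at z 146 mm). Point: 11 mm below the wing's top, 9 above the head; z 170 mm when proud, 162 home. x along the wing, y across it (grip so), z up; turns and sinks with the stud.
- green_turn (a joint): Turn of the green stud, rad, growing clockwise seen from above. Starts between 0.05 and 0.4, lines up with its catch at 1.57 (0.15 either way will do), stops at 1.70. Slight friction (about 0.05 N m); stays where left; once home it cannot turn back.
- green_press (a joint): How far the green stud has sunk, m: 0 proud, 0.008 fully home. It sinks under a push of about 3 N (stiff seal, no spring) and stays where left, but only when turned in line with its catch; at other angles its cross pin stops it within about 1 mm.
- blue_end (a point): End of the blue stud's wing (23 mm from that stud's axis along x, halfway up). It belongs to the second box, of the same make and size, its stud also proud, beside the first with the studs at least 200 mm apart. To be left alone. Other obstacles: a tall oven left of the range (x over 0.45 m, y over 0.4 m); cookware behind the boxes, x over 0.75 m.

How it is judged:
By the outcome, as a careful person would: the job done as asked, in the order asked, and still so for the second after the job is handed in, with the robot touching nothing.
It also fails if it takes over 35 s, if anything falls off the work surface, if the arm or the gripper's body presses on something with over 40 N, if the wrist force passes 120 N, or if a joint passes its speed limit or range.

## Robot

A 7-joint arm with a two-finger parallel gripper is mounted at the origin on a cart in front of the work surface, level with it; the furniture and walls round the work are solid. World frame = base frame: x ahead of the robot, y to its left, z up, the work surface at z = 0. Lengths are in mm, angles in rad, forces in N, time in s.
With the tool pointing down it reaches from about 375 to 925 mm from the base axis. Payload 3.1 kg.
Tool frame: the origin (TCP) lies midway between the tips of the shut fingers; the grasp point (between the pads) lies 19 mm behind it; z points along the fingers, y is the line along which they close (so a half turn about z gives the same grasp; the last joint's range is limited). The gripper opens to 85 mm and grips with 20 to 120 N. Pads are 22 mm wide; open, the fingers measure 114 mm over their backs; the gripper's body (76 mm by 85 mm) begins 54 mm behind the grasp point. The pads swing forward as they close: fully open they stand 13 mm farther back than shut.
Start: joints at [-1.203, 0.383, 0.044, 1.598, -0.018, 1.161, -0.05], TCP at [291.919, 580.764, 231.269] pointing down, gripper open.
Joint ranges: [-2.61, 2.61], [-0.41, 2.15], [-1.48, 1.57], [0, 2.5], [-1.57, 4.71], [0.05, 1.97], [-2.85, 2.85]. Speed limits (rad/s): [2.79, 2.79, 3.14, 3.14, 3.14, 3.14, 3.14].

## Interface

Orientations are given as a unit quaternion [w, x, y, z].
In Python, from rig import manip gives the robot as it stands.
- The arm moves only by the shell command python3 -m handwheel 'ROWS' [FORCE]. ROWS is JSON, a list of rows, each an object with "dp": the shift along the tool's x, y, z in cm, a list of three; "twist": the turn about the tool's z in rad; "gripper": the closure in counts, from 0 (fully open) to 255 (shut). A call has 1 to 5 rows; each row is the pose to reach, as a shift and turn from the pose commanded when the call began, along the tool's axes at that moment; what a row does not reach only later rows make up. A row lasts 1/8 s, in which the tool goes at most 62.5 mm and 10.7 degrees, less where a joint would pass 70% of its speed; a pose out of reach is approached as far as the arm can. A call with a gripper value outside its range is refused whole. The fingers move at their own pace and stop on an object; FORCE is the grip in N (left out, the last holds). Time passes only in rows, so rows that repeat a pose let the fingers close. It gives the time, the measured TCP pose, the force, the opening and the grip force at its end, in the units of the state.
- manip.get_obs(): the state, without advancing time (a new reading comes with each control period).
- manip.read_camera(name): name is "scene" or "top" or "wrist"; returns (picture, depth): 480x640x3 uint8, red, green, blue; 480x640 float32, mm along the optical axis (not along the pixel's ray), 0 where there is no reading.
- manip.get_calibration(name): a dict with "camera_matrix" (3x3 intrinsics, pixels), "camera_from_world" (4x4, takes a point from world to camera coordinates). Camera axes: x right, y down, z forward; pixel columns grow to the right and rows downward; lengths in mm; the calibration is good to about 2 mm. A picture is of the moment at which its call begins: read the wrist's pose just before it. get_calibration takes no time and is no camera call; for the wrist camera it gives the pose at the moment of the call.
- manip.finish_job(): hands the job in; it is judged then, once.
The state is a dict: "clock": time; "qpos": joint angles; "joint_velocities": joint speeds; "joint_torque": joint torques, N m; "eef_pos": TCP position; "eef_rot": TCP orientation; "wrist_force": force on the tool from outside, world axes, zero at the start; "ft_torque": the same for the moment, N m; "gripper_width": finger opening in mm; "finger_force": force on a finger pad.
Only numpy, scipy, OpenCV 4.12 (cv2) and the standard library are available. Lean on these libraries where they do the work, as an engineer would, in place of code of your own. Each camera call takes 0.05 s, during which the arm holds its last target. There are 200 camera calls.

## Working session

There is one attempt and no reset: what is moved stays moved. The work goes in short steps, Python scripts to look and compute and a shell command to move; the robot and the scene stay as the last step left them, time stands still between calls to the robot, and variables do not carry over. Pictures are saved under pics/ and viewed, at most 10 in all, crops included, and the job is handed in when it is done.

```bash
mkdir -p pics; cat > h.py <<'E'
import numpy as np,cv2
from rig import manip
from scipy.spatial.transform import Rotation as R
def cap(n,f):
    c=manip.get_calibration(n);p,d=manip.read_camera(n)
    cv2.imwrite('pics/'+f+'.png',p[:,:,::-1]);np.savez(f+'.npz',p=p,d=d,K=c['camera_matrix'],T=c['camera_from_world'])
def load(f):
    return np.load(f+'.npz')
def px(z,u,v,d=None):
    K=np.array(z['K']);d=z['d'][int(v),int(u)] if d is None else d
    return (np.linalg.inv(z['T'])@np.r_[np.linalg.inv(K)@[u,v,1]*d,1])[:3]
def pz(z,u,v,h):
    "pixel ray meets world z=h"
    o=px(z,u,v,0.);q=px(z,u,v,1.);return o+(q-o)*(h-o[2])/(q[2]-o[2])
def Rt(o): q=np.array(o['eef_rot']);return R.from_quat(np.r_[q[1:],q[0]]).as_matrix()
E
python3 - <<'E'
from h import *
o=manip.get_obs();print({k:np.round(v,3) for k,v in o.items()});print(Rt(o).round(3))
cap('top','top0');cap('scene','sc0')
a=[cv2.imread(f'pics/{f}.png') for f in('top0','sc0')]
E
```

```text
{'clock': np.float64(0.0), 'qpos': array([-1.203,  0.384,  0.044,  1.6  , -0.018,  1.161, -0.05 ]), 'joint_velocities': array([-0.001, -0.001, -0.001,  0.   ,  0.   ,  0.   , -0.001]), 'joint_torque': array([-0.0000e+00, -4.3348e+01,  1.0240e+00, -2.4950e+01,  1.1000e-02,
        1.1000e-02, -0.0000e+00]), 'eef_pos': array([291.552, 579.89 , 229.858]), 'eef_rot': array([-0.   ,  0.231,  0.973, -0.001]), 'wrist_force': array([-0.437,  0.323,  0.416]), 'ft_torque': array([ 0.012, -0.001,  0.028]), 'finger_force': np.float64(0.0), 'gripper_width': np.float64(85.388)}
[[-0.893  0.449 -0.001]
 [ 0.449  0.893 -0.002]
 [-0.    -0.003 -1.   ]]
```

View pics/top0.png

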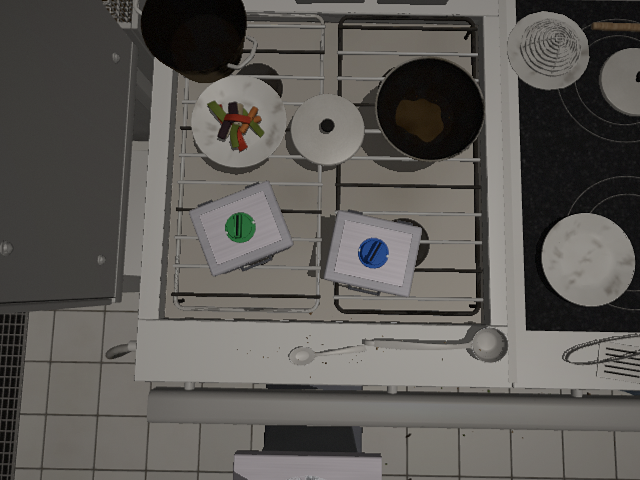

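The top view shows the green stud at about (240,227) and the blue one at about (373,253). I'll enlarge the green one for its wing angle.

```bash
python3 - <<'E'
from h import *
z=load('top0');p=z['p'][:,:,::-1]
c=p[205:250,215:265];cv2.imwrite('pics/c1.png',cv2.resize(c,None,fx=12,fy=12,interpolation=cv2.INTER_CUBIC))
print(pz(z,240,227,181),px(z,240,227),pz(z,373,253,181),px(z,373,253),px(z,220,240))
E
```

```text
[619.5833844 129.2609879 181.       ] [619.50408029 129.1470913  181.62117379] [ 575.37203169 -119.39091654  181.        ] [ 575.6030255  -119.72515649  177.94505301] [598.02989879 173.63763307 145.26467687]
```

View pics/c1.png

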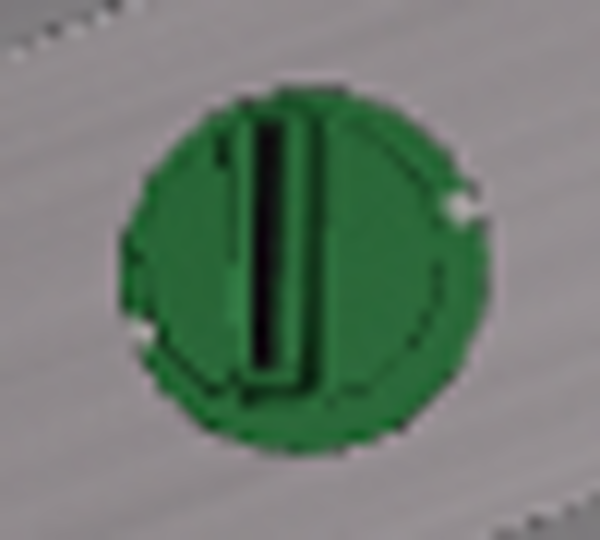

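View pics/sc0.png

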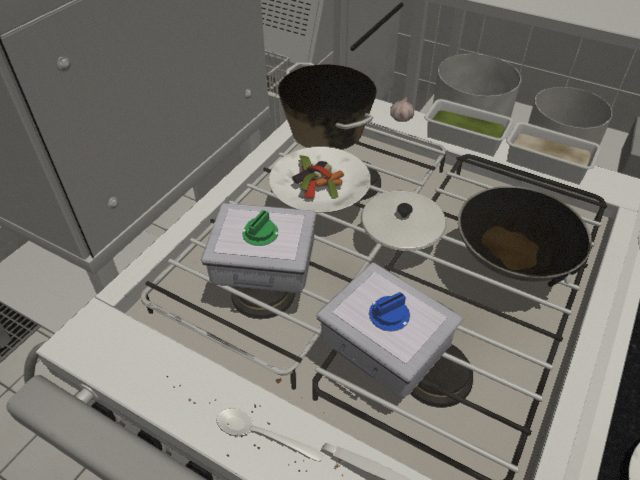

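```bash
python3 - <<'E'
from h import *
z=load('top0');f=lambda x,y,h:pz(z,214.54+x/12,204.54+y/12,h)
a,b=f(268,122,181),f(264,370,181);print(a,b,(a+b)/2,np.degrees(np.arctan2(*(a-b)[[1,0]])))
a,b=f(462,208,146),f(140,332,146);print('marks',(a+b)/2,np.degrees(np.arctan2(*(a-b)[[1,0]])));print('head',f(305,270,161))
o=manip.get_obs();Rm=Rt(o)
for t in([430,200,250],[615,131,250]):print(Rm.T@(t-o['eef_pos'])/10)
E
```

```text
[642.69245126 136.00612678 181.        ] [603.7373413  135.10749768 181.        ] [623.21489628 135.55681223 181.        ] 1.3214832349064731
marks [623.97389498 136.37479036 146.        ] -67.59670172707013
head [622.05818825 133.00801236 161.        ]
[-29.4346244  -27.73739933  -1.93030631]
[-49.06283758 -25.59421496  -1.93316678]
```

```bash
python3 -m handwheel '[{"dp":[-29.4,-27.7,-1.9],"twist":0,"gripper":0},{"dp":[-29.4,-27.7,-1.9],"twist":0,"gripper":0},{"dp":[-29.4,-27.7,-1.9],"twist":0,"gripper":0},{"dp":[-29.4,-27.7,-1.9],"twist":-0.2,"gripper":0},{"dp":[-29.4,-27.7,-1.9],"twist":-0.49,"gripper":0}]'; python3 - <<'E'
from h import *
o=manip.get_obs();Rm=Rt(o);print(o['qpos'],Rm,np.array([610,136,250])-o['eef_pos'])
for t in([430,200,250],[623,136,250]):print(Rm.T@(t-o['eef_pos'])/10)
E
```

```text
clock: 0.72
eef_pos: [396.9, 292.2, 245.4]
eef_rot: [-0.0, 0.054, 0.999, -0.0]
wrist_force: [0.2, 0.7, 0.2]
gripper_width: 85.5
finger_force: 0.0
[-0.87852183  0.06749954  0.16701535  1.95791932 -0.01222039  1.11765743
  0.75603197] [[-9.94147694e-01  1.08029179e-01 -2.44504689e-04]
 [ 1.08029292e-01  9.94147581e-01 -5.09210004e-04]
 [ 1.88064206e-04 -5.32643619e-04 -9.99999840e-01]] [ 213.13486486 -156.2001224     4.63337138]
[-4.29003921 -8.80834643 -0.4594523 ]
[-24.16847717 -13.08592779  -0.4609123 ]
```

```bash
python3 -m handwheel '[{"dp":[-12,-9,-0.5],"twist":-0.13,"gripper":0},{"dp":[-24.2,-13.1,-0.5],"twist":-0.13,"gripper":0},{"dp":[-24.2,-13.1,-0.5],"twist":-0.13,"gripper":0},{"dp":[-24.2,-13.1,-0.5],"twist":-0.13,"gripper":0},{"dp":[-24.2,-13.1,-0.5],"twist":-0.13,"gripper":0}]'; python3 -m handwheel '[{"dp":[0,0,0],"twist":0,"gripper":0}]'; python3 - <<'E'
from h import *
o=manip.get_obs();Rm=Rt(o);print(o['qpos'],o['eef_pos'],Rm[:,1])
cap('wrist','w1')
E
```

```text
clock: 1.35
eef_pos: [624.7, 132.4, 250.2]
eef_rot: [0.0, -0.005, 1.0, -0.001]
wrist_force: [0.0, -0.2, -0.1]
gripper_width: 85.5
finger_force: 0.0
clock: 1.48
eef_pos: [623.3, 133.9, 249.8]
eef_rot: [-0.0, -0.006, 1.0, -0.001]
wrist_force: [-0.7, -0.7, 0.8]
gripper_width: 85.3
finger_force: 0.0
[-0.55769677  0.35622337  0.35472143  1.62255425 -0.12872604  1.18725507
  1.40712126] [623.32231918 133.93406188 249.81002812] [-0.01137541  0.99993272 -0.00226967]
```

View pics/w1.png

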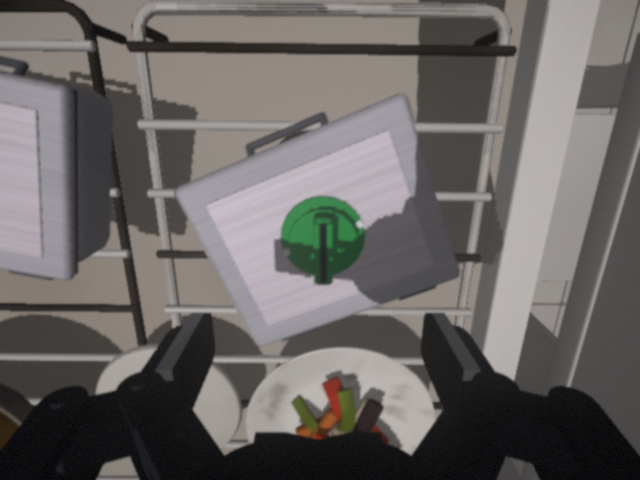

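The wrist view shows the wing slot running from about (323,224) to (323,280), with the fingers straddling it on either side.

```bash
python3 - <<'E'
from h import *
z=load('w1');p=z['p'][:,:,::-1]
a,b=pz(z,323,224,181),pz(z,323.5,280,181);print(a,b,(a+b)/2,px(z,323,250))
cv2.imwrite('pics/c2.png',cv2.resize(p[190:295,265:385],None,fx=5,fy=5,interpolation=cv2.INTER_CUBIC))
E
```

```text
[603.242022   136.55518397 181.        ] [640.34682227 137.48755584 181.        ] [621.79442213 137.02136991 181.        ] [620.95389591 136.88038463 178.4280264 ]
```

View pics/c2.png

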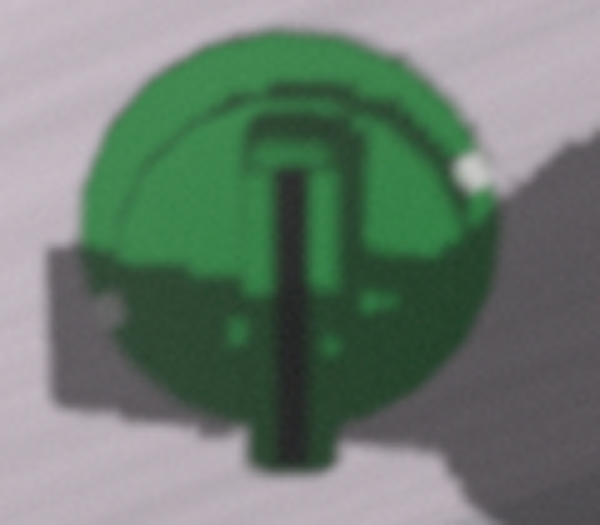

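```bash
python3 -m handwheel '[{"dp":[0.1,0.28,4],"twist":0,"gripper":0},{"dp":[0.1,0.28,7],"twist":0,"gripper":0},{"dp":[0.1,0.28,8.4],"twist":0,"gripper":0},{"dp":[0.1,0.28,8.4],"twist":0,"gripper":0}]' 40; python3 -m handwheel '[{"dp":[0,0,0],"twist":0,"gripper":255},{"dp":[0,0,0],"twist":0,"gripper":255},{"dp":[0,0,0],"twist":0,"gripper":255},{"dp":[0,0,0],"twist":0,"gripper":255},{"dp":[0,0,0],"twist":0,"gripper":255}]' 40
```

```text
clock: 2.02
eef_pos: [619.5, 141.0, 165.7]
eef_rot: [-0.001, -0.009, 1.0, -0.0]
wrist_force: [-0.4, 0.5, -0.1]
gripper_width: 85.1
finger_force: 0.0
clock: 2.65
eef_pos: [621.6, 136.6, 167.1]
eef_rot: [0.0, -0.007, 1.0, -0.002]
wrist_force: [-0.0, -4.7, 3.4]
gripper_width: 10.8
finger_force: 45.5
```

```bash
python3 -m handwheel '[{"dp":[0,0,0],"twist":0.15,"gripper":255},{"dp":[0,0,0],"twist":0.3,"gripper":255},{"dp":[0,0,0],"twist":0.45,"gripper":255},{"dp":[0,0,0],"twist":0.6,"gripper":255},{"dp":[0,0,0],"twist":0.75,"gripper":255}]'; python3 -m handwheel '[{"dp":[0,0,0],"twist":0.15,"gripper":255},{"dp":[0,0,0],"twist":0.3,"gripper":255},{"dp":[0,0,0],"twist":0.45,"gripper":255},{"dp":[0,0,0],"twist":0.45,"gripper":255}]';python3 - <<'E'
from h import *
o=manip.get_obs();Rm=Rt(o);print(o['eef_pos'],np.degrees(np.arctan2(Rm[1,1],Rm[0,1])),o['ft_torque'],o['wrist_force'])
E
```

```text
clock: 3.28
eef_pos: [621.9, 137.2, 167.1]
eef_rot: [0.001, 0.362, 0.932, -0.001]
wrist_force: [0.8, -4.1, 0.6]
gripper_width: 10.7
finger_force: 45.4
clock: 3.78
eef_pos: [622.3, 137.6, 167.1]
eef_rot: [0.002, 0.558, 0.83, -0.0]
wrist_force: [0.1, -4.8, 0.7]
gripper_width: 11.0
finger_force: 45.4
[622.25237295 137.61584258 167.14728375] 22.1822726033618 [-1.06361883 -0.32535855 -0.01605891] [ 0.13500567 -4.83427905  0.72943158]
```

```bash
python3 -m handwheel '[{"dp":[0,0,0.3],"twist":0,"gripper":255},{"dp":[0,0,0.6],"twist":0,"gripper":255},{"dp":[0,0,0.8],"twist":0,"gripper":255},{"dp":[0,0,0.8],"twist":0,"gripper":255}]'
```

```text
clock: 4.28
eef_pos: [622.2, 137.6, 159.6]
eef_rot: [0.001, 0.558, 0.83, -0.0]
wrist_force: [0.7, -4.6, 3.5]
gripper_width: 10.8
finger_force: 45.6
```

```bash
python3 -m handwheel '[{"dp":[0,0,0.15],"twist":0,"gripper":255},{"dp":[0,0,0.3],"twist":0,"gripper":255},{"dp":[0,0,0.4],"twist":0,"gripper":255},{"dp":[0,0,0.4],"twist":0,"gripper":255}]'
```

```text
clock: 4.78
eef_pos: [622.4, 137.6, 159.4]
eef_rot: [0.001, 0.558, 0.83, 0.0]
wrist_force: [-5.5, -5.8, 18.6]
gripper_width: 10.6
finger_force: 47.6
```

```bash
python3 -m handwheel '[{"dp":[0,0,-0.2],"twist":0,"gripper":255},{"dp":[0,0,-0.2],"twist":0,"gripper":0},{"dp":[0,0,-0.2],"twist":0,"gripper":0},{"dp":[0,0,-0.2],"twist":0,"gripper":0},{"dp":[0,0,-0.2],"twist":0,"gripper":0}]'; python3 -m handwheel '[{"dp":[0,0,-0.2],"twist":0,"gripper":0},{"dp":[0,0,-3],"twist":0,"gripper":0},{"dp":[0,0,-7],"twist":0,"gripper":0},{"dp":[0,0,-9],"twist":0,"gripper":0},{"dp":[0,0,-9],"twist":0,"gripper":0}]'; python3 - <<'E'
from h import *
cap('wrist','w2');z=load('w2')
m=cv2.inRange(cv2.cvtColor(z['p'],cv2.COLOR_RGB2HSV),(50,80,20),(85,255,255));n,l,s,c=cv2.connectedComponentsWithStats(m);i=1+s[1:,4].argmax();print(c[i],s[i])
v,u=np.nonzero((l==i)&(z['d']>0));P=np.array([px(z,a,b) for a,b in zip(u,v)]);print(np.percentile(P[:,2],[2,10,50,90,98]))
x,y=np.int32(c[i]);cv2.imwrite('pics/c3.png',cv2.resize(z['p'][max(0,y-60):y+60,max(0,x-70):x+70,::-1],None,fx=5,fy=5))
E
```

```text
clock: 5.4
eef_pos: [620.8, 140.6, 156.2]
eef_rot: [-0.0, 0.557, 0.83, -0.0]
wrist_force: [-0.3, 0.5, -0.2]
gripper_width: 81.6
finger_force: 0.0
clock: 6.02
eef_pos: [622.4, 139.9, 248.5]
eef_rot: [0.001, 0.558, 0.83, 0.002]
wrist_force: [1.1, -0.0, 0.8]
gripper_width: 85.3
finger_force: 0.0
[314.69840933 241.84496288] [ 274  204   82   81 4715]
[147.95000838 148.69011271 152.72302968 172.45694904 173.56915002]
```

View pics/c3.png

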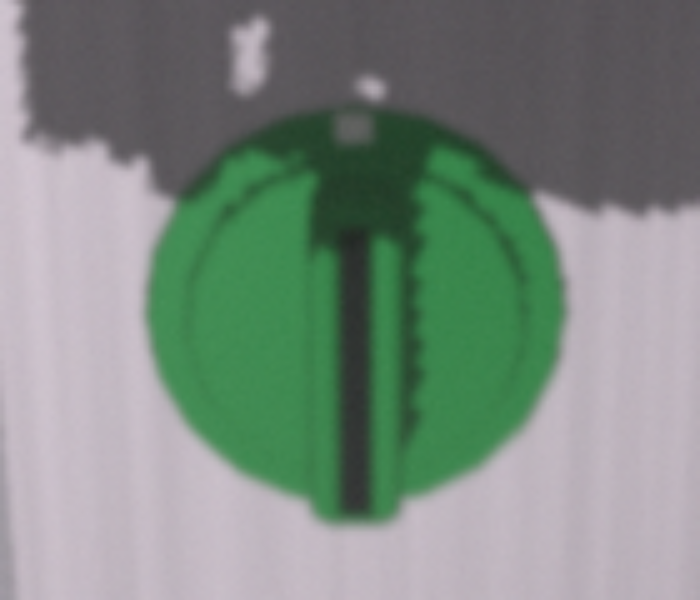

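The wing is in line with its white mark. The wing top is at z ≈ 173 mm (181 when proud), so the stud is home, and the gripper is clear.

```bash
python3 -c "
from rig import manip
print(manip.finish_job())"
```

```text
the job is handed in; nothing more can be done
None
```

I turned the green stud about 1.2 rad clockwise into line with its catch, pressed it fully home and let go. I didn't touch the blue stud, and I handed the job in at about 6 s on the robot's clock.

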